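# Step-stack the tinned-goods trays on the shop counter

### The arm

A 6-joint arm with a two-finger parallel gripper is mounted at the origin on the work surface. World frame = base frame: x ahead of the robot, y to its left, z up, the work surface at z = 0. Lengths are in mm, angles in degrees, forces in N, time in s.
With the tool pointing down it reaches from about 300 to 850 mm from the base axis. Payload 4.2 kg.
Tool frame: the origin (TCP) lies at the very end of the fingers, on their centre line; the grasp point (between the pads) lies 19 mm behind it; z points along the fingers, y is the line along which they close (so a half turn about z gives the same grasp; the last joint's range is limited). The gripper opens to 91 mm and grips with 3 to 60 N. Pads are 32 mm wide; open, the fingers measure 118 mm over their backs; the gripper's body (76 mm by 178 mm) begins 60 mm behind the grasp point.
Start: joints at [67.552, 18.312, 89.639, -0, 72.044, -1.146], TCP at [208.897, 535.729, 213.976] pointing down, gripper open.
Joint ranges: [-177.97, 177.97], [-48.28, 115.42], [12.27, 149.76], [-77.06, 257.06], [2.81, 150.46], [-146.56, 146.56]. Speed limits (degrees/s): [147.25, 147.25, 180, 180, 180, 180].

### API

Orientations are given as [roll, pitch, yaw] about the fixed x, y, z axes, in that order (R = Rz(yaw) Ry(pitch) Rx(roll)).
In Python, from workcell import env, eyes gives the robot as it stands.
- The arm moves only by the tool send_rows, never from a script. Its argument "targets" is text: rows parted by semicolons, each of 7 numbers parted by spaces: the shift along the tool's x, y, z in m, then the turn, a rotation vector about the tool's x, y, z in degrees, then the opening in per cent of the stroke, from 0 (shut) to 100 (fully open). A call has 1 to 12 rows; each row is the pose to reach, as a shift and turn from the pose commanded when the call began, along the tool's axes at that moment; what a row does not reach only later rows make up. A row lasts 1/12 s, in which the tool goes at most 41.7 mm and 7.16 degrees, less where a joint would pass 70% of its speed; a pose out of reach is approached as far as the arm can. A call with a gripper value outside its range is refused whole. The fingers move at their own pace and stop on an object; "grip_force" is the grip in N (left out, the last holds). Time passes only in rows, so rows that repeat a pose let the fingers close. It gives the time, the measured TCP pose, the force, the opening and the grip force at its end, in the units of the state.
- env.state(): the state, without advancing time (a new reading comes with each control period).
- eyes.grab_frame(name): name is "scene" or "top"; returns a dict with "image" (420x560x3 uint8, blue, green, red), "fovy" (degrees; the focal length in pixels is half the picture's height over the tangent of half this angle, whatever the lens; pixels are square), "cx", "cy" (the principal point, pixels), "eye" and "attitude" of the camera in the world. Camera axes: x right, y up, looking along -z (the intrinsics and any distortion apply to the point x, -y, -z); pixel columns grow to the right and rows downward; lengths in mm; the calibration is good to about 2 mm. A picture is of the moment at which its call begins. There is no depth.
- env.job_done(): hands the job in; it is judged then, once.
The state is a dict: "time_s": time; "qpos": joint angles; "qvel": joint speeds; "effort": joint torques, N m; "ee_pos": TCP position; "ee_rot": TCP orientation; "force": force on the tool from outside, world axes, zero at the start; "torque": the same for the moment, N m; "gripper_width": finger opening in mm; "gripper_force": force on a finger pad.
Only numpy, scipy, OpenCV 4.12 (cv2) and the standard library are available. Lean on these libraries where they do the work, as an engineer would, in place of code of your own. Each camera call takes 0.05 s, during which the arm holds its last target. There are 200 camera calls.

### The job

Three narrow wooden trays of tins are to stand in a zigzag stack, each set back against the stop bar of the one below so that every tray's mouth stays open. Slide the middle tray, without lifting it, along the bottom tray (which stays where it stands) until its end butts against the bottom tray's stop bar; then lay the third tray from the counter squarely on the middle one, its end against the middle tray's stop bar and its mouth facing the same way as the bottom tray's. Leave the other goods alone.

Things in the scene. Friction and masses are not known exactly. Their poses are not given: they have to be found in the camera images.
- tray_low: Bottom tray, loose on the counter, light wood, 160 long x 56 wide x 40 mm high to the rims, walls and floor 5 mm, holding three fixed small tins below the rims; 0.6 to 0.9 kg. Origin: centre of the underside; x along the length to the mouth end (x = +80 mm, lip only 22 mm high), z up. The back end (x = -80 mm) is a full 40 mm wall. A stop bar lies across the rims.
- tray_low_stop (a point): Middle of the face of tray_low's stop bar that faces its back end, at (40, 0, 44) mm in tray_low's frame. The bar is 8 mm high, 8 mm thick (x = 40 to 48 mm) and 56 mm wide, its top 48 mm above the underside. A tray on the rims with its end against this face has its centre at x = -40 mm in the frame of the tray below.
- tray_mid: Middle tray, same shape, sizes and frame as tray_low, lying level on its rims (underside 40 mm above tray_low's), turned end for end: its back wall faces tray_low's stop bar, 17 to 28 mm short of it at the start; its mouth end overhangs tray_low's back end in free air. Yaw within 0.06 rad and 5 mm sideways of true. 0.3 to 0.55 kg, slides with 1 to 6 N.
- tray_mid_stop (a point): The same point of tray_mid's own stop bar, at (40, 0, 44) mm in tray_mid's frame (x towards its own mouth).
- tray_top: Third tray, same shape, sizes and frame as tray_low, alone on the counter, mouth pointing within 0.5 rad of the way tray_low's points. 0.3 to 0.55 kg. Its 56 mm width can be gripped from above at mid-length.
- tray_top_mouth (a point): Middle of the low lip at the mouth end of tray_top, (80, 0, 11) mm in tray_top's frame.
- sauce_bottle: Bystander: sauce bottle 56 mm in diameter, 190 mm high; origin at the centre of its base.
- sweet_jar: Bystander: pale jar with a blue lid, 90 mm in diameter, 120 mm high; origin at the centre of its base.
- flat_tin: Bystander: flat steel tin 84 mm in diameter, 38 mm high; origin at the centre of its base.
Things that resemble listed ones, but are neither listed nor needed, are in the scene too. Leave any pink or turquoise look-alike of the tray_mid alone. Leave any yellow look-alike of the tray_top alone.

How it is judged:
By the outcome, as a careful person would: the job done as asked, in the order asked, and still so for the second after the job is handed in, with the robot touching nothing.
It also fails if it takes over 64 s, if anything falls off the work surface, if the arm or the gripper's body presses on something with over 40 N, if the wrist force passes 120 N, or if a joint passes its speed limit or range.

## Working session

There is one attempt and no reset: what is moved stays moved. The work goes in short steps, Python scripts to look and compute and a tool call to move; the robot and the scene stay as the last step left them, time stands still between calls to the robot, and variables do not carry over. Pictures are saved under pics/ and viewed, at most 10 in all, crops included, and the job is handed in when it is done.

Besides the shell and the picture viewer there is one more tool, called after "Call:" by a JSON object that holds its "op" and its "data". send_rows: Moves the arm, as the interface text tells. Its arguments: {"type":"object","properties":{"targets":{"type":"string"},"grip_force":{"type":"number"}},"required":["targets"]}

```bash
mkdir -p pics; ls
cat > h.py <<'E'
import numpy as np, cv2
from workcell import env, eyes
E
python3 - <<'E'
from h import *
for n in("scene","top"):
    f=eyes.grab_frame(n); cv2.imwrite(f"pics/{n}0.png",f["image"])
    print(n,{k:v for k,v in f.items() if k!="image"})
print(env.state())
E
```

```text
pics
scene {'fovy': 55.288861951013494, 'cx': 277.17738306404743, 'cy': 211.24972555108252, 'eye': array([1228.78642396,  712.22175339,  860.7455215 ]), 'attitude': array([ 52.20109576,  -0.75034429, 136.75447562])}
top {'fovy': 50.89525667527654, 'cx': 286.41600121410977, 'cy': 210.78822117661443, 'eye': array([ 380.14134017,    6.80022974, 1159.48366914]), 'attitude': array([  9.00196121,   0.82540505, -91.21672011])}
{'time_s': 0.1, 'qpos': array([ 6.75505788e+01,  1.83483940e+01,  8.97010758e+01,  7.61786421e-04,
        7.20440206e+01, -1.14683006e+00]), 'qvel': array([-0.02221356, -0.11638061, -0.147666  ,  0.03616379, -0.04908538,
        0.04051355]), 'effort': array([-2.33179062e-04, -4.13336170e+01, -2.32509041e+01,  7.31726387e-02,
        4.22317442e-02, -4.25776363e-05]), 'ee_pos': array([208.71956754, 535.28069829, 213.18894247]), 'ee_rot': array([-1.79906543e+02, -2.59532786e-03,  1.58697171e+02]), 'force': array([-0.56753001,  0.24686396,  0.23007793]), 'torque': array([-0.00454459, -0.00540544, -0.02621521]), 'gripper_force': 0.0, 'gripper_width': 91.30694735042313}
```

View pics/top0.png

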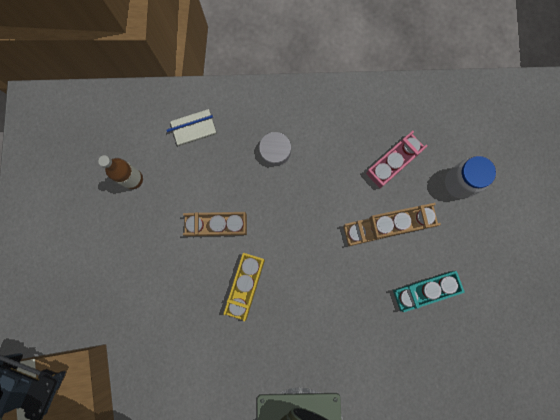

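View pics/scene0.png

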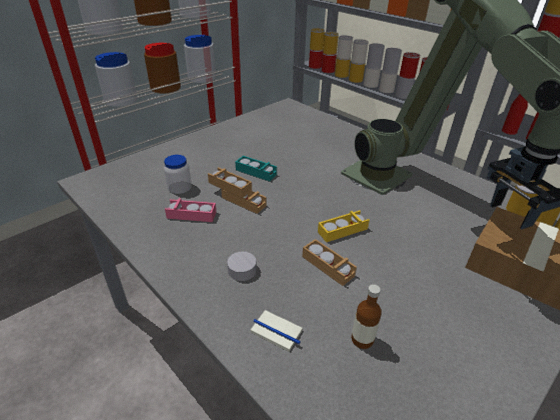

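Top view: the stack is at (392,225), with tray_low's mouth at left (350,233) and tray_mid's mouth at right (435,215). A lone light-wood tray is at (215,224), with its bar and mouth at left.

Candidates for tray_top: wood (215,224) and yellow (244,286, look-alike). Candidates for tray_mid: the upper wood tray of the stack (405,221), pink (397,158) and turquoise (430,291). I choose the wood ones and check them in a crop.

```bash
cat >> h.py <<'E'
from scipy.spatial.transform import Rotation as R
def ray(f,uv):
    uv=np.atleast_2d(uv).astype(float); F=210/np.tan(np.radians(f["fovy"]/2))
    d=np.c_[(uv[:,0]-f["cx"])/F,-(uv[:,1]-f["cy"])/F,-np.ones(len(uv))]
    return d@R.from_euler("xyz",f["attitude"],degrees=True).as_matrix().T
def plane(f,uv,z):
    d=ray(f,uv); e=f["eye"]; return e+d*((z-e[2])/d[:,2])[:,None]
def proj(f,P):
    F=210/np.tan(np.radians(f["fovy"]/2))
    c=(np.atleast_2d(P)-f["eye"])@R.from_euler("xyz",f["attitude"],degrees=True).as_matrix()
    return np.c_[f["cx"]-F*c[:,0]/c[:,2],f["cy"]+F*c[:,1]/c[:,2]]
def woodmask(im):
    h=cv2.cvtColor(im,cv2.COLOR_BGR2HSV)
    return cv2.inRange(h,(5,70,50),(21,255,255))
E
python3 - <<'E'
from h import *
f=eyes.grab_frame("top"); g=eyes.grab_frame("scene")
im=f["image"]
m=woodmask(im)
for name,(x0,x1,y0,y1) in dict(stack=(325,450,190,255),top=(170,260,200,245)).items():
    s=np.zeros_like(m); s[y0:y1,x0:x1]=m[y0:y1,x0:x1]
    c=np.vstack(cv2.findContours(s,0,1)[0]); r=cv2.minAreaRect(c); b=cv2.boxPoints(r)
    print(name,r,"\n",b.round(1).tolist(),"\n",plane(f,b,40).round(1).tolist(),plane(f,b,80).round(1).tolist())
hs=cv2.cvtColor(im,cv2.COLOR_BGR2HSV); print(hs[224,186:248:6].tolist())
a=cv2.resize(im[195:255,335:450],None,fx=6.9,fy=5*1.38,interpolation=cv2.INTER_CUBIC)[:300,:793]
A=cv2.resize(im[200:250,335:450],(690,300),interpolation=cv2.INTER_CUBIC)
B=cv2.resize(im[200:250,165:280],(690,300),interpolation=cv2.INTER_CUBIC)
cv2.imwrite("pics/c1.png",np.vstack([A,B]))
G=g["image"]; A=cv2.resize(G[160:220,195:280],(765,540)[:1]+(300,),interpolation=cv2.INTER_CUBIC) if 0 else cv2.resize(G[163:217,195:280],(472,300),interpolation=cv2.INTER_CUBIC)
B=cv2.resize(G[234:288,290:375],(472,300),interpolation=cv2.INTER_CUBIC)
cv2.imwrite("pics/c2.png",np.vstack([A,B]))
E
```

```text
stack ((391.27801513671875, 223.354248046875), (24.462360382080078, 95.13318634033203), 77.07400512695312) 
 [[342.20001220703125, 222.10000610351562], [434.8999938964844, 200.8000030517578], [440.3999938964844, 224.60000610351562], [347.70001220703125, 245.89999389648438]] 
 [[525.3, -122.6, 40.0], [574.8, -362.2, 40.0], [513.0, -371.5, 40.0], [464.1, -133.9, 40.0]] [[520.1, -118.0, 80.0], [567.9, -349.0, 80.0], [508.2, -358.0, 80.0], [461.1, -128.9, 80.0]]
top ((214.5, 223.5), (23.0, 63.0), 90.0) 
 [[183.0, 212.0], [246.0, 212.0], [246.0, 235.0], [183.0, 235.0]] 
 [[560.9, 285.6, 40.0], [557.1, 123.1, 40.0], [497.7, 123.5, 40.0], [501.4, 284.7, 40.0]] [[554.5, 275.6, 80.0], [550.8, 119.0, 80.0], [493.5, 119.4, 80.0], [497.1, 274.8, 80.0]]
[[111, 13, 140], [102, 18, 145], [18, 28, 92], [17, 111, 147], [115, 11, 143], [101, 14, 142], [101, 14, 142], [103, 12, 146], [98, 14, 142], [111, 12, 145], [17, 85, 90]]
```

View pics/c1.png

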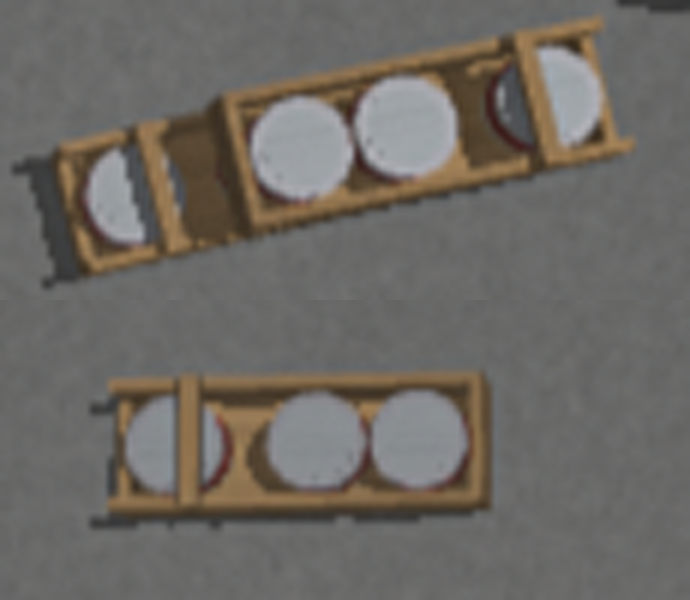

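View pics/c2.png

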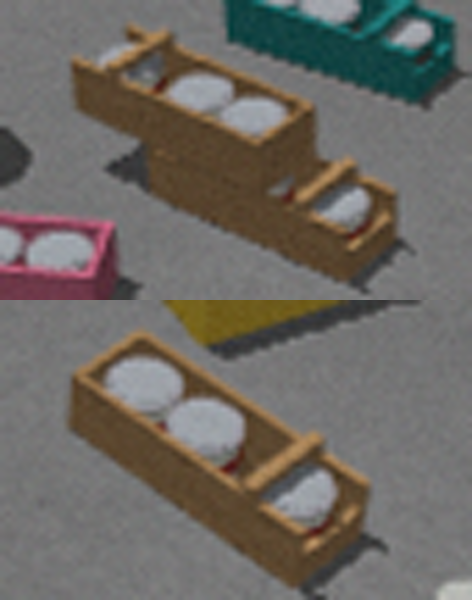

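The crops confirm the choice. Light-wood stack: low's mouth and bar are at left (345,233), mid's back wall is at (373,227) with its bar at (424,216). Tray_top's bar is at (196,224). The others are turquoise, pink and yellow. Next I measure the rim centre lines.

```bash
cat >> h.py <<'E'
def rimline(f,p0,p1,z,win=3.0,n=25):
    """p0,p1: approximate rim centre-line pixel ends; returns refined world line ends (centroid of R-B across)."""
    im=f["image"].astype(np.float32); S=im[...,2]-im[...,0]
    p0=np.array(p0,float);p1=np.array(p1,float);d=(p1-p0)/np.linalg.norm(p1-p0);nrm=np.array([-d[1],d[0]])
    t=np.linspace(.05,.95,n); off=np.arange(-win,win+.01,.25)
    P=p0+t[:,None]*(p1-p0); G=P[:,None]+off[None,:,None]*nrm
    v=cv2.remap(S,G[...,0].astype(np.float32),G[...,1].astype(np.float32),cv2.INTER_LINEAR)
    w=np.clip(v-.6*v.max(1,keepdims=True),0,None); o=(w*off).sum(1)/w.sum(1)
    k=np.polyfit(t,o,1); r=o-np.polyval(k,t); g=abs(r)<.6; k=np.polyfit(t[g],o[g],1)
    q=np.array([p0+np.polyval(k,0)*nrm,p1+np.polyval(k,1)*nrm])
    return plane(f,q,z), g.sum(), o.std()
E
python3 - <<'E'
from h import *
f=eyes.grab_frame("top")
c=lambda x,y,ox=335,oy=200:((x+.5)/6-.5+ox,(y+.5)/6-.5+oy)
b=lambda x,y:c(x,y-300,165)
L={"low_far":(c(60,150),c(135,133),40),"low_near":(c(92,268),c(165,250),40),
"low_bar":(c(149,124),c(177,250),48),"low_lip_end":(c(60,150),c(90,268),40),
"mid_far":(c(230,100),c(505,46),80),"mid_near":(c(258,219),c(525,165),80),"mid_back":(c(228,100),c(258,222),80),"mid_bar":(c(525,37),c(548,160),88),
"top_far":(b(200,382),b(480,378),40),"top_near":(b(200,505),b(480,498),40),"top_back":(b(478,378),b(480,498),40),"top_bar":(b(188,380),b(188,505),48)}
for k,(p,q,z) in L.items():
    w,n,s=rimline(f,p,q,z); d=w[1]-w[0]
    print(k,w[:,:2].round(1).tolist(),"ang %.2f"%np.degrees(np.arctan2(d[1],d[0])),n,s.round(2))
E
```

```text
low_far [[517.0, -128.8], [525.5, -160.6]] ang -75.03 24 0.39
low_near [[470.1, -139.5], [475.4, -170.9]] ang -80.39 25 0.21
low_bar [[527.5, -163.5], [474.4, -175.0]] ang -167.78 24 0.3
low_lip_end [[518.8, -129.1], [468.2, -138.7]] ang -169.25 18 0.51
mid_far [[533.7, -194.1], [552.2, -308.2]] ang -80.79 18 0.54
mid_near [[483.7, -203.0], [504.1, -312.8]] ang -79.47 23 0.35
mid_back [[533.1, -194.4], [482.3, -202.8]] ang -170.69 24 0.31
mid_bar [[554.6, -312.7], [504.5, -322.2]] ang -169.28 24 0.41
top_far [[555.8, 247.0], [555.4, 126.8]] ang -90.23 25 0.13
top_near [[506.9, 246.6], [504.7, 127.1]] ang -91.02 25 0.36
top_back [[555.7, 128.6], [504.0, 128.8]] ang 179.82 25 0.21
top_bar [[556.5, 250.3], [503.0, 249.7]] ang -179.31 25 0.1
```

Call:
{"op": "send_rows", "data": {"targets": "-0.322 -0.352 0 0 0 58.5 100;-0.322 -0.352 0 0 0 58.5 100;-0.322 -0.352 0 0 0 58.5 100;-0.322 -0.352 0 0 0 58.5 100;-0.322 -0.352 0 0 0 58.5 100;-0.322 -0.352 0 0 0 58.5 100;-0.322 -0.352 0 0 0 58.5 100;-0.322 -0.352 0 0 0 58.5 100;-0.322 -0.352 0 0 0 58.5 100;-0.322 -0.352 0 0 0 58.5 100;-0.322 -0.352 0 0 0 58.5 100;-0.322 -0.352 0 0 0 58.5 100"}}

```text
time_s: 1.25
ee_pos: [381.9, 87.1, 214.2]
ee_rot: [179.9, 0.1, 100.0]
force: [1.0, 1.1, 1.0]
gripper_width: 91.3
gripper_force: 0.0
```

```bash
cat >> h.py <<'E'
def rel(target_xyz,yaw):
    """shift in tool axes (m) and turn (deg, rotvec) from measured pose to a tool-down pose"""
    s=env.state(); A=R.from_euler("xyz",s["ee_rot"],degrees=True); B=R.from_euler("xyz",[180,0,yaw],degrees=True)
    print("pose",s["ee_pos"].round(1),s["ee_rot"].round(2),"F",s["force"].round(1),"w",s["gripper_width"].round(1),"t",round(s["time_s"],2))
    print("shift",(A.inv().apply(np.array(target_xyz)-s["ee_pos"])/1000).round(4),"turn",np.degrees((A.inv()*B).as_rotvec()).round(2))
E
python3 - <<'E'
from h import *
g=eyes.grab_frame("scene"); im=cv2.imread("pics/scene0.png")
S=im[...,2].astype(np.float32)-im[...,0]
# bottom edge of low (z=0), half-level crossing of R-B
def edge(p0,p1,z,win=3,n=30):
    p0=np.array(p0,float);p1=np.array(p1,float);d=(p1-p0)/np.linalg.norm(p1-p0);nr=np.array([-d[1],d[0]])
    t=np.linspace(.1,.9,n);off=np.arange(-win,win+.01,.25);G=(p0+t[:,None]*(p1-p0))[:,None]+off[None,:,None]*nr
    v=cv2.remap(S,G[...,0].astype(np.float32),G[...,1].astype(np.float32),cv2.INTER_LINEAR)
    o=off[np.argmin(np.gradient(v,axis=1),axis=1)]; k=np.polyfit(t,o,1);r=o-np.polyval(k,t);q=abs(r)<.6;k=np.polyfit(t[q],o[q],1)
    w=plane(g,[p0+np.polyval(k,0)*nr,p1+np.polyval(k,1)*nr],z);dd=w[1]-w[0]
    print(w[:,:2].round(1).tolist(),np.degrees(np.arctan2(dd[1],dd[0])).round(2),q.sum())
c=lambda x,y:(195+x/5.553-.4,163+y/5.553-.4)
edge(c(150,195),c(347,280),0)   # low, far (+x) side foot
edge(c(347,280),c(397,235),0) # mouth foot
edge(c(72,107),c(150,145),40)   # mid free-air underside
rel([521.6,-274.4,140],100.2)
E
```

```text
[[554.9, -283.9], [520.7, -126.9]] 102.29 30
[[518.8, -128.2], [464.8, -139.9]] -167.85 17
[[564.2, -351.9], [553.4, -281.4]] 98.69 30Traceback (most recent call last):
  File "<stdin>", line 16, in <module>
  File "h.py", line 31, in rel
    print("pose",s["ee_pos"].round(1),s["ee_rot"].round(2),"F",s["force"].round(1),"w",s["gripper_width"].round(1),"t",round(s["time_s"],2))
                                                                                       ^^^^^^^^^^^^^^^^^^^^^^^^
AttributeError: 'float' object has no attribute 'round'
```

Call:
{"op": "send_rows", "data": {"targets": "-0.380 0.075 0.064 0 0 0 100;-0.380 0.075 0.064 0 0 0 100;-0.380 0.075 0.064 0 0 0 100;-0.380 0.075 0.064 0 0 0 100;-0.380 0.075 0.064 0 0 0 100;-0.380 0.075 0.064 0 0 0 100;-0.380 0.075 0.064 0 0 0 100;-0.380 0.075 0.064 0 0 0 100;-0.380 0.075 0.064 0 0 0 100;-0.380 0.075 0.064 0 0 0 100;-0.380 0.075 0.064 0 0 0 100;-0.380 0.075 0.064 0 0 0 100"}}

```text
time_s: 2.3
ee_pos: [522.0, -269.9, 149.1]
ee_rot: [-179.9, -0.1, 100.1]
force: [0.3, 1.5, 0.3]
gripper_width: 91.3
gripper_force: 0.0
```

```bash
sed -i 's/s\["gripper_width"\].round(1)/round(float(s["gripper_width"]),1)/' h.py
python3 -c "
from h import *
rel([521.6,-274.4,50],100)"
```

```text
pose [ 522.  -269.9  149.1] [-1.7993e+02 -1.0000e-01  1.0012e+02] F [0.3 1.5 0.3] w 91.3 t 2.3
shift [-0.0046 -0.001   0.099 ] turn [-0.07 -0.1   0.12]
```

Call:
{"op": "send_rows", "data": {"targets": "0 0 0.03 0 0 0 100;0 0 0.06 0 0 0 100;0 0 0.085 0 0 0 100;0 0 0.1 0 0 0 100;0 0 0.1 0 0 0 100;0 0 0.1 0 0 0 100", "grip_force": 12}}

```text
time_s: 2.8
ee_pos: [521.8, -268.3, 50.1]
ee_rot: [-179.9, -0.1, 100.3]
force: [1.0, -0.7, 1.5]
gripper_width: 90.9
gripper_force: 0.0
```

Call:
{"op": "send_rows", "data": {"targets": "0 0 0 0 0 0 60;0 0 0 0 0 0 55;0 0 0 0 0 0 55;0 0 0 0 0 0 50;0 0 0 0 0 0 50;0 0 0 0 0 0 50;0 0 0 0 0 0 50;0 0 0 0 0 0 50;0 0 0 0 0 0 50", "grip_force": 12}}

```text
time_s: 3.55
ee_pos: [522.0, -270.1, 50.4]
ee_rot: [-180.0, 0.0, 100.2]
force: [-1.9, 0.6, 4.9]
gripper_width: 56.0
gripper_force: 12.0
```

Run:
```python
from h import *
f=eyes.grab_frame("top");g=eyes.grab_frame("scene")
A=cv2.resize(f["image"][190:255,335:450],(690,390),interpolation=2);B=cv2.resize(g["image"][150:220,180:300],(690,402),interpolation=2)
cv2.imwrite("pics/c3.png",cv2.resize(np.vstack([A,B]),(522,599)))
rel([521.6,-274.4,50],100)
```

```text
pose [ 522.  -270.1   50.4] [-1.800e+02  1.000e-02  1.002e+02] F [-2.6 -0.4  5.3] w 55.7 t 3.65
shift [-0.0042 -0.0012  0.0004] turn [-0.    0.01  0.2 ]
```

View pics/c3.png

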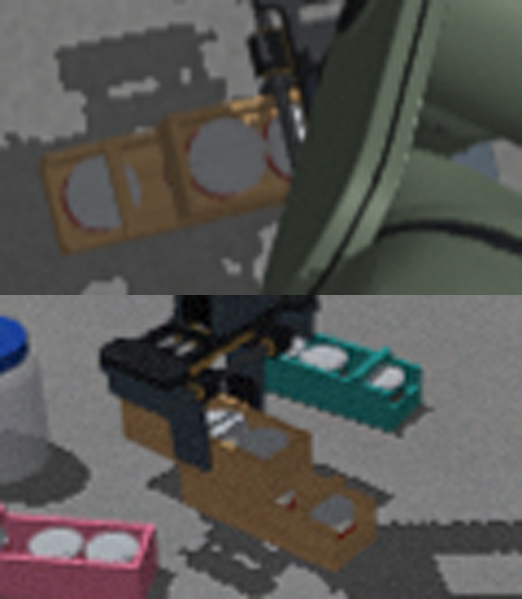

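Call:
{"op": "send_rows", "data": {"targets": "0.002 0 0 0 0 -0.2 50;0.004 0 0 0 0 -0.4 50;0.006 0 0 0 0 -0.6 50;0.008 0 0 0 0 -0.8 50;0.010 0 0 0 0 -1 50;0.012 0 0 0 0 -1.2 50;0.014 0 0 0 0 -1.4 50;0.016 0.0005 0 0 0 -1.6 50;0.018 0.0005 0 0 0 -1.8 50;0.0195 0.0005 0 0 0 -2 50;0.0195 0.0005 0 0 0 -2 50;0.0195 0.0005 0 0 0 -2 50"}}

```text
time_s: 4.65
ee_pos: [519.6, -250.7, 50.4]
ee_rot: [179.9, 0.1, 102.2]
force: [1.0, -4.0, 6.1]
gripper_width: 56.0
gripper_force: 12.0
```

```bash
cat > m.py <<'E'
from h import *
f=eyes.grab_frame("top")
c=lambda x,y,ox=335,oy=200:((x+.5)/6-.5+ox,(y+.5)/6-.5+oy)
u=np.array([np.cos(np.radians(102.2)),np.sin(np.radians(102.2))])
L=np.array([510.2,-212.2]); n=np.array([u[1],-u[0]])
def lw(a,b,z): return np.r_[L+a*u+b*n,z]
for k,(P,Q,z) in {"low_far":(lw(75,25.5,40),lw(50,25.5,40),40),"low_near":(lw(75,-25.5,40),lw(50,-25.5,40),40),"bar":(lw(44,26,48),lw(44,-26,48),48)}.items():
    p=proj(f,[P,Q]); w,nn,s=rimline(f,p[0],p[1],z,2.5); w=w[:,:2]-L
    print(k,"along",(w@u).round(1),"lat",(w@n).round(1),nn,s.round(2))
import sys
a=float(sys.argv[1])  # mid back outer end, along
for k,(P,Q) in {"mid_far":(lw(a-8,25.5,80),lw(a-30,25.5,80)),"mid_near":(lw(a-8,-25.5,80),lw(a-30,-25.5,80)),"mid_back":(lw(a-2.5,26,80),lw(a-2.5,-26,80))}.items():
    p=proj(f,[P,Q]); w,nn,s=rimline(f,p[0],p[1],80,2.5); w=w[:,:2]-L
    print(k,"along",(w@u).round(1),"lat",(w@n).round(1),nn,s.round(2))
s=env.state();print(s["ee_pos"].round(1),s["ee_rot"].round(2),s["force"].round(1),s["time_s"])
w=s["ee_pos"][:2]-L;print("tcp along",w@u,"lat",w@n)
E
python3 m.py 36
```

```text
low_far along [75.1 50. ] lat [22.7 25.8] 25 0.36
low_near along [74.9 50. ] lat [-22.8 -25.4] 25 0.28
bar along [43.7 43.9] lat [ 26. -26.] 25 0.32
mid_far along [28.1  6. ] lat [22.8 26.6] 25 0.43
mid_near along [27.9  6. ] lat [-23.  -25.9] 25 0.35
mid_back along [33.4 34. ] lat [ 26. -26.] 21 0.43
[ 519.7 -250.7   50.4] [1.7994e+02 5.0000e-02 1.0224e+02] [ 1.2 -3.   5.8] 4.7
tcp along -39.63065677396567 lat 1.1039435214196838
```

Call:
{"op": "send_rows", "data": {"targets": "0.001 0 0 0 0 0 50;0.002 0 0 0 0 0 50;0.0025 0 0 0 0 0 50;0.0025 0 0 0 0 0 50"}}

```text
time_s: 5.03
ee_pos: [519.2, -248.5, 50.4]
ee_rot: [179.9, 0.1, 102.2]
force: [1.4, -4.0, 4.8]
gripper_width: 56.1
gripper_force: 12.0
```

Call:
{"op": "send_rows", "data": {"targets": "0.0005 0 0 0 0 0 50;0.001 0 0 0 0 0 50;0.001 0 0 0 0 0 50"}}

```text
time_s: 5.28
ee_pos: [519.0, -247.6, 50.4]
ee_rot: [179.9, 0.1, 102.2]
force: [0.4, -4.5, 6.7]
gripper_width: 55.9
gripper_force: 12.0
```

```bash
python3 m.py 39 | grep -E "bar|back|\[ 5|tcp"
```

```text
bar along [43.1 43.4] lat [ 26. -26.] 25 0.15
mid_back along [36.5 35.8] lat [ 26. -26.] 18 0.53
[ 519.  -247.6   50.4] [1.7993e+02 8.0000e-02 1.0224e+02] [ 2.  -4.3  5.3] 5.3333
tcp along -36.42140341462584 lat 1.1592500904938219
```

Call:
{"op": "send_rows", "data": {"targets": "0.0005 0 0 0 0 0 50;0.0005 0 0 0 0 0 50"}}

```text
time_s: 5.5
ee_pos: [518.9, -247.1, 50.4]
ee_rot: [179.9, 0.1, 102.2]
force: [1.2, -3.7, 5.6]
gripper_width: 55.7
gripper_force: 12.0
```

Call:
{"op": "send_rows", "data": {"targets": "0.0005 0 0 0 0 0 50;0.0005 0 0 0 0 0 50"}}

```text
time_s: 5.67
ee_pos: [518.9, -246.9, 50.4]
ee_rot: [179.9, 0.1, 102.2]
force: [0.7, -6.1, 4.9]
gripper_width: 55.9
gripper_force: 12.0
```

Call:
{"op": "send_rows", "data": {"targets": "0.0005 0 0 0 0 0 50;0.0005 0 0 0 0 0 50"}}

```text
time_s: 5.83
ee_pos: [518.9, -246.8, 50.4]
ee_rot: [179.9, 0.2, 102.2]
force: [1.0, -7.5, 5.7]
gripper_width: 56.1
gripper_force: 12.0
```

Call:
{"op": "send_rows", "data": {"targets": "-0.0005 0 0 0 0 0 50;-0.0005 0 0 0 0 0 75;-0.0005 0 0 0 0 0 100;-0.0005 0 0 0 0 0 100;-0.0005 0 0 0 0 0 100;-0.0005 0 0 0 0 0 100;-0.0005 0 -0.03 0 0 0 100;-0.0005 0 -0.07 0 0 0 100;-0.0005 0 -0.11 0 0 0 100;-0.0005 0 -0.12 0 0 0 100"}}

```text
time_s: 6.67
ee_pos: [521.1, -247.4, 176.2]
ee_rot: [179.5, 0.4, 102.2]
force: [0.2, -0.8, 0.2]
gripper_width: 91.2
gripper_force: 0.0
```

```bash
python3 -c "
from h import *
rel([530.8,203,170],90.5)"
```

```text
pose [ 521.1 -247.4  176.2] [179.51   0.36 102.19] F [ 0.2 -0.8  0.2] w 91.2 t 6.67
shift [0.4382 0.1046 0.0044] turn [ 0.53  0.31 11.7 ]
```

Call:
{"op": "send_rows", "data": {"targets": "0.441 0.1045 0.02 0 0 12.4 100;0.441 0.1045 0.02 0 0 12.4 100;0.441 0.1045 0.02 0 0 12.4 100;0.441 0.1045 0.02 0 0 12.4 100;0.441 0.1045 0.02 0 0 12.4 100;0.441 0.1045 0.02 0 0 12.4 100;0.441 0.1045 0.02 0 0 12.4 100;0.441 0.1045 0.02 0 0 12.4 100;0.441 0.1045 0.02 0 0 12.4 100;0.441 0.1045 0.02 0 0 12.4 100;0.441 0.1045 0.02 0 0 12.4 100;0.441 0.1045 0.02 0 0 12.4 100"}}

```text
time_s: 7.67
ee_pos: [526.7, 213.4, 149.2]
ee_rot: [-180.0, -0.2, 90.1]
force: [0.6, -0.4, -0.1]
gripper_width: 91.2
gripper_force: 0.0
```

Run:
```python
from h import *
rel([530.5,206,10],89.8)
f=eyes.grab_frame("top"); cv2.imwrite("pics/t1.png",f["image"])
c=lambda x,y,ox=335,oy=190:((x+.5)/6-.5+ox,(y+.5)/6-.5+oy)
cv2.imwrite("pics/c4.png",cv2.resize(f["image"][190:255,335:450],(690,390),interpolation=2))
```

```text
pose [526.7 213.4 149.2] [-179.99   -0.2    90.12] F [ 0.6 -0.4 -0.1] w 91.2 t 7.67
shift [-0.0079  0.0038  0.1391] turn [-0.01 -0.2   0.32]
```

View pics/c4.png

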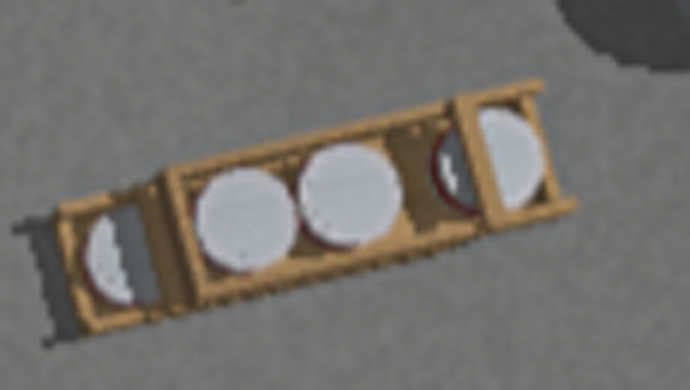

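Call:
{"op": "send_rows", "data": {"targets": "-0.004 0.002 0.03 0 0 0.2 100;-0.004 0.002 0.06 0 0 0.2 100;-0.004 0.002 0.09 0 0 0.2 100;-0.004 0.002 0.12 0 0 0.2 100;-0.004 0.002 0.137 0 0 0.2 100;-0.004 0.002 0.137 0 0 0.2 100;-0.004 0.002 0.137 0 0 0.2 100"}}

```text
time_s: 8.3
ee_pos: [528.6, 201.7, 12.4]
ee_rot: [-179.9, 0.1, 89.5]
force: [0.6, -0.8, 0.2]
gripper_width: 91.3
gripper_force: 0.0
```

Call:
{"op": "send_rows", "data": {"targets": "0 0 0 0 0 0 60;0 0 0 0 0 0 55;0 0 0 0 0 0 50;0 0 0 0 0 0 50;0 0 0 0 0 0 50;0 0 0 0 0 0 50;0 0 0 0 0 0 50;0 0 0 0 0 0 50;0 0 0 0 0 0 50", "grip_force": 20}}

```text
time_s: 9.05
ee_pos: [529.8, 203.0, 13.6]
ee_rot: [179.9, -0.0, 89.6]
force: [0.4, -1.8, 5.9]
gripper_width: 55.6
gripper_force: 20.0
```

Run:
```python
from h import *
f=eyes.grab_frame("top"); f["image"]=cv2.imread("pics/t1.png")
c=lambda x,y,ox=335,oy=190:((x+.5)/6-.5+ox,(y+.5)/6-.5+oy)
for k,(p,q,z) in {"far":(c(180,170),c(445,110),80),"near":(c(205,292),c(480,230),80),"back":(c(173,175),c(203,298),80),"bar":(c(467,98),c(493,225),88),
 "lowfar":(c(62,207),c(130,192),40),"lownear":(c(95,328),c(160,315),40)}.items():
    w,n,s=rimline(f,p,q,z); d=w[1]-w[0]
    print(k,w[:,:2].round(1).tolist(),"ang %.2f"%np.degrees(np.arctan2(d[1],d[0])),n,s.round(2))
s=env.state();print(s["ee_pos"].round(1),s["ee_rot"].round(2),s["force"].round(1),s["gripper_width"])
```

```text
far [[528.6, -173.6], [551.6, -283.5]] ang -78.16 20 0.47
near [[479.0, -181.1], [504.0, -294.1]] ang -77.52 24 0.41
back [[527.2, -170.7], [476.5, -181.1]] ang -168.37 22 0.36
bar [[554.6, -288.2], [502.9, -299.6]] ang -167.52 24 0.48
lowfar [[518.1, -129.7], [524.4, -158.7]] ang -77.89 25 0.17
lownear [[470.3, -140.8], [474.4, -168.5]] ang -81.45 25 0.11
[529.7 203.   13.6] [ 1.7992e+02 -2.0000e-02  8.9610e+01] [-0.1 -1.   5.6] 56.02231628884725
```

Call:
{"op": "send_rows", "data": {"targets": "0 0 -0.01 0 0 0 50;0 0 -0.03 0 0 0 50;0 0 -0.06 0 0 0 50;0 0 -0.09 0 0 0 50;0 0 -0.12 0 0 0 50;0 0 -0.14 0 0 0 50;0 0 -0.14 0 0 0 50;0 0 -0.14 0 0 0 50", "grip_force": 20}}

```text
time_s: 9.77
ee_pos: [528.7, 202.9, 153.0]
ee_rot: [180.0, -0.0, 89.6]
force: [-0.7, 0.4, -4.1]
gripper_width: 56.1
gripper_force: 20.0
```

```bash
python3 -c "
from h import *
rel([510.9,-211.2,140],102.2)"
```

```text
pose [528.7 202.9 153. ] [ 1.80e+02 -2.00e-02  8.96e+01] F [-0.7  0.4 -4.1] w 56.1 t 9.77
shift [-0.4142 -0.0149  0.0128] turn [ 1.00e-02 -2.00e-02 -1.26e+01]
```

Call:
{"op": "send_rows", "data": {"targets": "-0.015 -0.001 0 0 0 -0.5 50;-0.045 -0.002 0 0 0 -1.5 50;-0.083 -0.003 0 0 0 -3 50;-0.121 -0.004 0 0 0 -4.5 50;-0.159 -0.006 0 0 0 -6 50;-0.197 -0.007 0 0 0 -7.5 50;-0.235 -0.009 0 0 0 -9 50;-0.273 -0.010 0 0 0 -10.5 50;-0.311 -0.012 0 0 0 -12 50;-0.349 -0.013 0 0 0 -12.6 50;-0.380 -0.014 0 0 0 -12.6 50;-0.400 -0.014 0 0 0 -12.6 50"}}

```text
time_s: 10.77
ee_pos: [510.0, -199.5, 149.9]
ee_rot: [-179.7, -0.1, 102.1]
force: [-0.5, -0.5, -2.8]
gripper_width: 55.7
gripper_force: 20.0
```

Call:
{"op": "send_rows", "data": {"targets": "-0.010 0 0 0 0 0 50;-0.013 0 0.010 0 0 0 50;-0.013 0 0.020 0 0 0 50;-0.013 0 0.020 0 0 0 50;-0.013 0 0.020 0 0 0 50;-0.013 0 0.020 0 0 0 50"}}

```text
time_s: 11.27
ee_pos: [515.0, -208.3, 132.5]
ee_rot: [-180.0, -0.1, 102.3]
force: [-0.6, 0.9, -3.7]
gripper_width: 55.7
gripper_force: 20.0
```

```bash
python3 -c "
from h import *
rel([510.9,-211.2,96],102.2)"
```

```text
pose [ 515.  -208.3  132.5] [-1.7996e+02 -6.0000e-02  1.0229e+02] F [-0.6  0.9 -3.7] w 55.7 t 11.27
shift [-0.002  -0.0046  0.0365] turn [-0.04 -0.06  0.09]
```

Call:
{"op": "send_rows", "data": {"targets": "-0.002 -0.0045 0.008 0 0 0 50;-0.002 -0.0045 0.016 0 0 0 50;-0.002 -0.0045 0.024 0 0 0 50;-0.002 -0.0045 0.029 0 0 0 50;-0.002 -0.0045 0.029 0 0 0 50;-0.002 -0.0045 0.029 0 0 0 50;-0.002 -0.0045 0.029 0 0 0 50"}}

```text
time_s: 11.85
ee_pos: [511.4, -212.7, 104.1]
ee_rot: [180.0, 0.0, 102.2]
force: [-0.3, -0.5, -2.9]
gripper_width: 55.9
gripper_force: 20.0
```

Run:
```python
from h import *
rel([510.9,-211.2,96],102.2)
f=eyes.grab_frame("top");g=eyes.grab_frame("scene")
A=cv2.resize(f["image"][185:255,335:450],(690,420),interpolation=2);B=cv2.resize(g["image"][150:220,180:300],(690,402),interpolation=2)
cv2.imwrite("pics/c5.png",cv2.resize(np.vstack([A,B]),(503,599)))
```

```text
pose [ 511.4 -212.7  104.1] [1.7997e+02 1.0000e-02 1.0220e+02] F [-0.3 -0.5 -2.9] w 55.9 t 11.85
shift [ 0.0016 -0.0002  0.0081] turn [ 0.03  0.01 -0.  ]
```

View pics/c5.png

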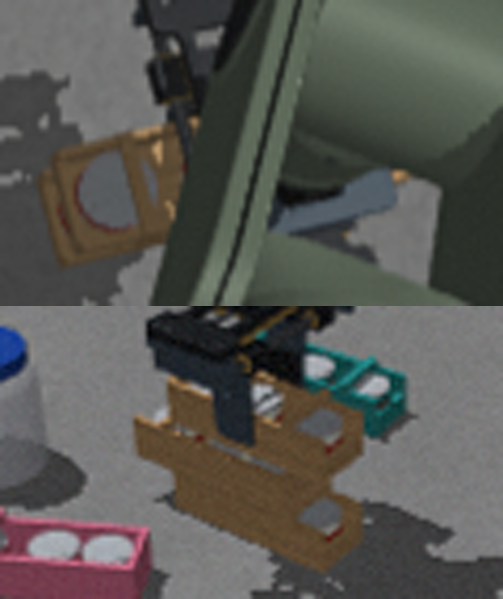

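```bash
cat > t.py <<'E'
from h import *
f=eyes.grab_frame("top")
s=env.state(); u=np.array([np.cos(np.radians(102.2)),np.sin(np.radians(102.2))]);n=np.array([u[1],-u[0]]);L=np.array([510.2,-212.2])
zu=s["ee_pos"][2]-13.6; C=s["ee_pos"][:2]+3.2*u-.9*n
w0=lambda a,b,z:np.r_[C+a*u+b*n,zu+z]
print("pred centre along/lat",((C-L)@u).round(2),((C-L)@n).round(2),"under",zu.round(1),"F",s["force"].round(1))
for k,(P,Q,z) in {"bar":(w0(44,26,48),w0(44,-26,48),48),"far":(w0(76,25.5,40),w0(50,25.5,40),40),"near":(w0(76,-25.5,40),w0(50,-25.5,40),40)}.items():
    p=proj(f,[P,Q]); w,nn,sd=rimline(f,p[0],p[1],zu+z,2.5); w=w[:,:2]-L
    print(k,"along",(w@u).round(1),"lat",(w@n).round(1),nn,sd.round(2))
E
python3 t.py
```

```text
pred centre along/lat 2.4 0.15 under 90.7 F [ 0.6  0.7 -3.6]
bar along [46.2 46.4] lat [ 26.2 -25.8] 25 0.34
far along [78.5 52.4] lat [23.5 25.9] 25 0.31
near along [78.4 52.4] lat [-24.7 -26.1] 25 0.19
```

Call:
{"op": "send_rows", "data": {"targets": "0.0005 0 0.002 0 0 0 50;0.0005 0 0.004 0 0 0 50;0.0005 0 0.006 0 0 0 50;0.0005 0 0.008 0 0 0 50;0.0005 0 0.008 0 0 0 50;0.0005 0 0.008 0 0 0 50"}}

```text
time_s: 12.5
ee_pos: [510.9, -212.1, 95.7]
ee_rot: [-180.0, -0.0, 102.2]
force: [0.0, -0.1, -2.8]
gripper_width: 55.9
gripper_force: 20.0
```

```bash
python3 t.py
```

```text
pred centre along/lat 3.09 -0.12 under 82.2 F [ 0.4 -1.  -2.6]
bar along [47.  47.1] lat [ 25.9 -26.1] 25 0.33
far along [79.1 53.1] lat [23.2 25.6] 25 0.3
near along [79.1 53.1] lat [-24.5 -26.7] 25 0.26
```

Call:
{"op": "send_rows", "data": {"targets": "-0.001 0.0003 0.0005 0 0 0 50;-0.002 0.0005 0.001 0 0 0 50;-0.002 0.0005 0.001 0 0 0 50;-0.002 0.0005 0.001 0 0 0 50"}}

```text
time_s: 12.88
ee_pos: [512.0, -214.1, 94.9]
ee_rot: [180.0, -0.0, 102.2]
force: [-0.3, -0.5, -3.5]
gripper_width: 55.2
gripper_force: 20.0
```

Call:
{"op": "send_rows", "data": {"targets": "-0.0005 0 0 0 0 0 50;-0.0005 0 0 0 0 0 50;-0.0005 0 0 0 0 0 50"}}

```text
time_s: 13.13
ee_pos: [512.1, -214.5, 95.0]
ee_rot: [180.0, -0.0, 102.2]
force: [0.2, -0.1, -3.9]
gripper_width: 56.0
gripper_force: 20.0
```

Call:
{"op": "send_rows", "data": {"targets": "-0.0004 0 0 0 0 0 50;-0.0004 0 0 0 0 0 50;-0.0004 0 0 0 0 0 50"}}

```text
time_s: 13.38
ee_pos: [512.1, -214.9, 94.9]
ee_rot: [180.0, -0.0, 102.2]
force: [0.4, -0.3, -2.6]
gripper_width: 55.8
gripper_force: 20.0
```

```bash
python3 t.py
```

```text
pred centre along/lat 0.21 0.41 under 81.3 F [-0.1 -0.2 -3.8]
bar along [44.1 44.2] lat [ 26.4 -25.6] 25 0.3
far along [76.3 50.2] lat [23.8 26.1] 25 0.27
near along [76.2 50.2] lat [-24.2 -26.1] 25 0.25
```

Call:
{"op": "send_rows", "data": {"targets": "-0.0004 0 0 0 0 0 50;-0.0004 0 0 0 0 0 50;-0.0004 0 0 0 0 0 50"}}

```text
time_s: 13.68
ee_pos: [512.2, -215.2, 94.9]
ee_rot: [180.0, -0.0, 102.2]
force: [0.2, -0.3, -4.1]
gripper_width: 55.9
gripper_force: 20.0
```

Call:
{"op": "send_rows", "data": {"targets": "-0.0004 0 0 0 0 0 50;-0.0004 0 0 0 0 0 50;-0.0004 0 0 0 0 0 50"}}

```text
time_s: 13.93
ee_pos: [512.2, -215.2, 94.9]
ee_rot: [-180.0, -0.1, 102.2]
force: [0.1, 2.8, -3.3]
gripper_width: 56.0
gripper_force: 20.0
```

Call:
{"op": "send_rows", "data": {"targets": "-0.0004 0 0 0 0 0 50;-0.0004 0 0 0 0 0 50;-0.0004 0 0 0 0 0 50"}}

```text
time_s: 14.18
ee_pos: [512.3, -215.9, 94.9]
ee_rot: [-180.0, -0.0, 102.2]
force: [-1.0, 2.5, -3.4]
gripper_width: 55.7
gripper_force: 20.0
```

Call:
{"op": "send_rows", "data": {"targets": "0.0003 0 0.0005 0 0 0 50;0.0003 0 0.001 0 0 0 50;0.0003 0 0.0013 0 0 0 50;0.0003 0 0.0013 0 0 0 50"}}

```text
time_s: 14.52
ee_pos: [512.3, -215.8, 93.6]
ee_rot: [180.0, 0.0, 102.2]
force: [-0.7, 1.8, -2.2]
gripper_width: 55.9
gripper_force: 20.0
```

Call:
{"op": "send_rows", "data": {"targets": "0 0 0.0005 0 0 0 50;0 0 0.0005 0 0 0 50;0 0 0.0005 0 0 0 50"}}

```text
time_s: 14.77
ee_pos: [512.3, -215.9, 93.6]
ee_rot: [180.0, 0.0, 102.2]
force: [-1.7, 1.7, 1.8]
gripper_width: 56.1
gripper_force: 20.0
```

Call:
{"op": "send_rows", "data": {"targets": "0.0003 0 0 0 0 0 55;0.0003 0 0 0 0 0 75;0.0003 0 0 0 0 0 100;0.0003 0 0 0 0 0 100;0.0003 0 0 0 0 0 100;0.0003 0 0 0 0 0 100;0 0 -0.03 0 0 0 100;0 0 -0.07 0 0 0 100;0 0 -0.1 0 0 0 100;0 0 -0.12 0 0 0 100"}}

```text
time_s: 15.6
ee_pos: [513.5, -216.3, 216.6]
ee_rot: [179.8, 0.2, 102.2]
force: [0.8, -0.9, 0.3]
gripper_width: 91.0
gripper_force: 0.0
```

Call:
{"op": "send_rows", "data": {"targets": "0.04 0 0 0 0 0 100;0.08 0 0 0 0 0 100;0.12 0 0 0 0 0 100;0.16 0 0 0 0 0 100;0.2 0 0 0 0 0 100;0.24 0 0 0 0 0 100;0.28 0 0 0 0 0 100;0.28 0 0 0 0 0 100"}}

```text
time_s: 16.27
ee_pos: [451.4, 63.5, 213.3]
ee_rot: [180.0, -0.2, 102.6]
force: [-0.1, -0.1, 0.8]
gripper_width: 90.9
gripper_force: 0.0
```

Run:
```python
from h import *
f=eyes.grab_frame("top");g=eyes.grab_frame("scene")
cv2.imwrite("pics/t2.png",f["image"]);cv2.imwrite("pics/s2.png",g["image"])
A=cv2.resize(f["image"][185:255,335:450],(690,420),interpolation=2);B=cv2.resize(g["image"][150:220,180:300],(690,402),interpolation=2)
cv2.imwrite("pics/c6.png",cv2.resize(np.vstack([A,B]),(503,599)))
u=np.array([np.cos(np.radians(102.2)),np.sin(np.radians(102.2))]);n=np.array([u[1],-u[0]]);L=np.array([510.2,-212.2])
w0=lambda a,b,z:np.r_[L+a*u+b*n,z]
for k,(P,Q,z) in {"topbar":(w0(44,26,128),w0(44,-26,128),128),"topfar":(w0(35,25.5,120),w0(-70,25.5,120),120),"topnear":(w0(35,-25.5,120),w0(-70,-25.5,120),120),"topback":(w0(-77.5,25,120),w0(-77.5,-25,120),120),
 "midbar":(w0(-84,25,88),w0(-84,-25,88),88)}.items():
    p=proj(f,[P,Q]); w,nn,sd=rimline(f,p[0],p[1],z,2.5); w=w[:,:2]-L
    print(k,"along",(w@u).round(1),"lat",(w@n).round(1),nn,sd.round(2))
s=env.state(); print(s["time_s"],s["ee_pos"])
```

```text
topbar along [43.3 43. ] lat [ 26. -26.] 25 0.26
topfar along [ 35.  -70.1] lat [25.2 26.6] 22 0.41
topnear along [ 34.9 -70.1] lat [-23.  -24.3] 25 0.23
topback along [-78.3 -77.2] lat [ 25. -25.] 24 0.31
midbar along [-87.6 -87.5] lat [ 25.2 -24.8] 23 0.36
16.3667 [452.95342812  59.06570791 213.30769089]
```

View pics/c6.png

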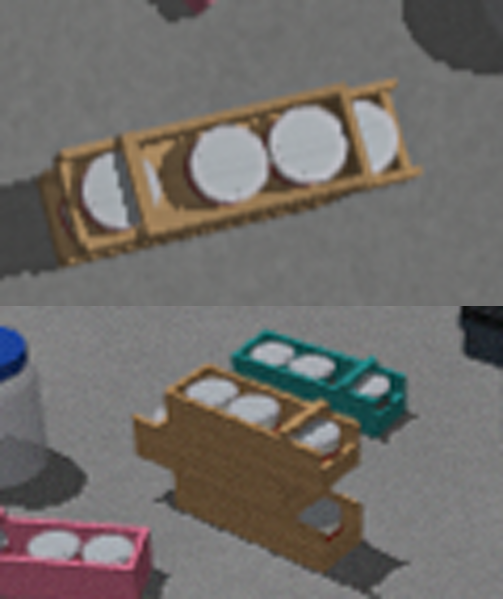

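The picture shows all three trays stacked zigzag, mouths open. Next I check how far tray_mid moved during the last nudge, comparing its mouth-end lip before and after.

Run:
```python
from h import *
f=eyes.grab_frame("top");g=eyes.grab_frame("scene")
u=np.array([np.cos(np.radians(102.2)),np.sin(np.radians(102.2))]);n=np.array([u[1],-u[0]]);L=np.array([510.2,-212.2])
w0=lambda a,b,z:np.r_[L+a*u+b*n,z]
for im in("t1","t2"):
    f["image"]=cv2.imread(f"pics/{im}.png")
    for k,(P,Q,z) in {"midlip":(w0(-117.5,20,62),w0(-117.5,-20,62),62),"lowlip":(w0(77.5,20,22),w0(77.5,-20,22),22),"midfar":(w0(-95,25.5,80),w0(-117,25.5,80),80),"midnear":(w0(-95,-25.5,80),w0(-117,-25.5,80),80)}.items():
        p=proj(f,[P,Q]); w,nn,sd=rimline(f,p[0],p[1],z,2.5); w=w[:,:2]-L
        print(im,k,"along",(w@u).round(1),"lat",(w@n).round(1),nn,sd.round(2))
a,b=[cv2.cvtColor(cv2.imread(f"pics/{i}.png"),6).astype(np.float32) for i in("t1","t2")]
for nm,(P,hw) in {"midmouth":(w0(-113,0,75),7),}.items():
    x,y=proj(f,P)[0].astype(int)
    sl=np.s_[y-14:y+15,x-2:x+11]; T=cv2.resize(a[sl],None,fx=8,fy=8,interpolation=2); I=cv2.resize(b[y-18:y+19,x-6:x+15],None,fx=8,fy=8,interpolation=2)
    m=cv2.minMaxLoc(cv2.matchTemplate(I,T,5)); print(nm,m[1],np.array(m[3])/8-4)
```

```text
t1 midlip along [-119. -118.] lat [ 20.1 -20. ] 25 0.32
t1 lowlip along [77.8 77.9] lat [ 20. -20.] 25 0.21
t1 midfar along [ -95.1 -116.9] lat [27.1 24.1] 20 0.5
t1 midnear along [ -95.1 -117.1] lat [-24.  -23.4] 25 0.16
t2 midlip along [-120.1 -118.5] lat [ 20.1 -20. ] 23 0.35
t2 lowlip along [76.1 76.6] lat [ 20. -20.] 25 0.24
t2 midfar along [ -95.1 -116.9] lat [26.9 24.4] 20 0.45
t2 midnear along [ -95.1 -117.1] lat [-24.2 -23.1] 25 0.19
midmouth 0.9909792542457581 [0.25 0.  ]
```

```bash
python3 -c "
from h import *
print(env.job_done())"
```

```text
the job is handed in; nothing more can be done
None
```

The job is handed in at about 16 s: tray_mid was slid up to tray_low's stop bar and tray_top laid on it against tray_mid's bar, mouth the same way as tray_low's; my last nudge moved tray_mid about 0.7 mm off tray_low's bar, and I judged that small enough to leave.

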